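Stack the tensioner axle

TASK

On the pine board, build up the tensioner axle so that I can put the nut on: first the ball bearing, then the spacer sleeve, then the oblong lock washer with its slot over the flats of the axle, each one lowered gently until it lies flat on what is below it before you let go. The axle stands off the centre of its round bush, so feel for it and do not force anything. Leave everything else on the bench where it is.

Things in the scene. Friction and masses are not known exactly. Their poses are not given: they have to be found in the camera images.
- board: Fixed pine board, 150 x 110 x 18 mm, lying flat with a screw in each corner. Origin: centre of its underside; x along the 150 mm side, z up. On its middle stands the bush, a dark steel disc of 60 mm diameter and 8 mm height, locked in a direction that differs from job to job; it cannot be turned by hand.
- seat (a point): Centre of the bush's flat top face, 26 mm above the board's underside; axes as the board's. The upright steel axle is one piece with the bush, but its axis stands 6 mm off this point, in ANY horizontal direction, which no reading gives: feel for it (or look). From here the axle is round, 14 mm diameter, up to 25 mm; then it tapers into two flats up to 32 mm.
- axle_end (a point): Point 53 mm straight above seat, on the axis of the BUSH, at the height of the axle's blunt top (the axle's own axis is 6 mm off it). From the top down to 32 mm above seat the axle has two flats: its section is 14 x 8 mm, the ends rounded to the 14 mm circle. The 14 mm direction points along the line from the bush's centre to the axle's axis.
- bearing: Ball bearing, a steel ring with black shields: outside diameter 42 mm, through bore 17 mm, height 14 mm. Origin: centre of its underside; z is its axis. About 90 g. Goes on first, underside on the bush (0 mm above seat).
- spacer: Aluminium spacer sleeve, a plain tube: outside diameter 28 mm, through bore 17 mm, height 20 mm. Origin: centre of its underside; z is its axis. About 30 g. Goes on second, underside on the bearing (14 mm above seat).
- washer: Steel lock washer, an oblong plate 44 x 30 x 6 mm with an oblong through slot 17 x 11 mm in its middle. Origin: centre of its underside; x along the 44 mm side and along the slot's 17 mm, z up. About 45 g. Goes on last, underside on the spacer (34 mm above seat); it passes the flats only if its x lies along the axle's 14 mm direction (either way round, within about 15 degrees).
- offcut: Bystander: loose pine offcut 85 x 75 x 22 mm; origin at the centre of its underside.
- batten: Bystander: loose pine batten 160 x 35 x 18 mm; origin at the centre of its underside.
- screwdriver: Bystander: screwdriver lying on the bench.
- tape: Bystander: roll of masking tape lying flat, 96 mm diameter, 25 mm high; origin at the centre of its underside.
- glue: Bystander: white glue bottle, 56 mm diameter, 120 mm high, standing; origin at the centre of its underside. (A low heap of screws and a pencil, both under 10 mm high, do not move.)

How it is judged (in metres and radians):
On the way, in this order (a step that is already met when the one before it is completed fails the run):
1. the ball bearing lies flat at its place on the axle, before the spacer sleeve and the lock washer (horizontal distance between bearing and seat below 0.01 m and z of bearing in the frame of seat between -0.003 and 0.003 m and angle between bearing's own z axis and vertical below 0.1 rad), for 0.2 s.
2. the spacer sleeve lies flat at its place on the axle, before the lock washer (horizontal distance between spacer and seat below 0.01 m and z of spacer in the frame of seat between 0.011 and 0.017 m and angle between spacer's own z axis and vertical below 0.1 rad), for 0.2 s.
3. the lock washer lies flat at its place on the axle (horizontal distance between washer and seat below 0.01 m and z of washer in the frame of seat between 0.031 and 0.037 m and angle between washer's own z axis and vertical below 0.1 rad), for 0.2 s.
At the end, for the whole second after the job is handed in: Bearing, spacer and washer are threaded on the axle in this order, their undersides 0, 14 and 34 mm above the bush's top face (each within 3 mm), flat within 0.1 rad, within 10 mm of the bush's centre (the axle itself stands 6 mm off it), released and at rest (all of step 1 and all of step 2 and all of step 3 and linear speed of each of bearing, spacer, washer below 0.02 m/s); the robot touches nothing.
It fails at once if a part is let go on or over the axle more than 8 mm above its place (dropped) ((horizontal distance between bearing and seat below 0.02 m and z of bearing in the frame of seat above 0.008 m and contact force between the fingers and bearing below 0.05 N) or (horizontal distance between spacer and seat below 0.02 m and z of spacer in the frame of seat above 0.022 m and contact force between the fingers and spacer below 0.05 N) or (horizontal distance between washer and seat below 0.02 m and z of washer in the frame of seat above 0.042 m and contact force between the fingers and washer below 0.05 N)).
It fails at once if a part is forced: pressed or bumped on the board, bush, axle or the part below it with more than 45 N (contact force between any of bearing, spacer, washer and board above 45 N or contact force between spacer and bearing above 45 N or contact force between washer and spacer above 45 N).
It fails at once if something else on the bench is disturbed (moved more than 30 mm) (distance of any of offcut, batten, screwdriver, tape, glue from where it was at the start of the episode above 0.03 m).
It also fails if it takes over 72 s, if anything falls off the work surface, if the arm or the gripper's body presses on something with over 40 N, if the wrist force passes 120 N, or if a joint passes its speed limit or range.

ROBOT

A 6-joint arm with a two-finger parallel gripper is mounted at the origin on the work surface. World frame = base frame: x ahead of the robot, y to its left, z up, the work surface at z = 0. Lengths are in m, angles in degrees, forces in N, time in s.
With the tool pointing down it reaches from about 0.35 to 0.975 m from the base axis. Payload 7.1 kg.
Tool frame: the origin (TCP) lies midway between the tips of the shut fingers; the grasp point (between the pads) lies 19 mm behind it; z points along the fingers, y is the line along which they close (so a half turn about z gives the same grasp; the last joint's range is limited). The gripper opens to 88 mm and grips with 3 to 60 N. Pads are 20 mm wide; open, the fingers measure 115 mm over their backs; the gripper's body (75 mm by 178 mm) begins 61 mm behind the grasp point.
Start: joints at [-64.802, 24.242, 93.386, -0, 62.372, -1.089], TCP at [0.277, -0.56, 0.223] pointing down, gripper open.
Joint ranges: [-172.04, 172.04], [-51.8, 120.97], [4.93, 147.93], [-75.15, 255.16], [6.16, 154.13], [-145.62, 145.62]. Speed limits (degrees/s): [136.94, 136.94, 172.46, 180, 180, 180].

INTERFACE

Orientations are given as a 3x3 rotation matrix whose columns are the frame's x, y, z axes.
In Python, from workcell import * gives the robot as it stands.
- The arm moves only by the tool drive_tool, never from a script. Its argument "targets" is one flat list of numbers, 6 for each row, row after row: the shift along the tool's x, y, z normalised to -1 to 1, where 1 is 0.02 m, then the turn, a rotation vector about the tool's x, y, z normalised to -1 to 1, where 1 is 8 degrees. A call has 1 to 20 rows; each row shifts and turns the commanded pose from where the row before left it, along the tool's axes as they then stand; what a row does not reach is not made up. A row lasts 1/8 s, in which the tool goes at most 62.5 mm and 10.7 degrees, less where a joint would pass 70% of its speed; a pose out of reach is approached as far as the arm can. A call with a number of a shift or a turn outside -1 to 1 is refused whole. A call with a gripper value outside its range is refused whole. "gripper" is the opening, from 0 (shut) to 1 (fully open), set as the call begins (left out, the last holds). The fingers move at their own pace and stop on an object; "force" is the grip in N (left out, the last holds). Time passes only in rows, so rows that do not move let the fingers close. It gives the time, the measured TCP pose, the force, the opening and the grip force at its end, in the units of the state.
- get_state(): the state, without advancing time (a new reading comes with each control period).
- capture(name): name is "side" or "top"; returns a dict with "color" (400x640x3 uint8, red, green, blue), "mtx" (3x3 intrinsics, pixels), "T" (4x4, takes a point from camera to world coordinates). Camera axes: x right, y down, z forward; pixel columns grow to the right and rows downward; lengths in m; the calibration is good to about 2 mm. A picture is of the moment at which its call begins. There is no depth.
- sign_off(): hands the job in; it is judged then, once.
Trained networks look in a picture, given as the dict that the camera call returned (one of the last four; its "shot" number tells which), for a name from the list of things; names that differ only in an ending like _2 or _b are one class to them, and where a whole thing is asked for, a point or a joint stands for the part that bears it (a point fixed in the world has none). Each returns a list of dicts, best first, with "conf" (0 to 1); they miss things now and then, are a little off and sometimes report something else, mostly with a low value. They report only what shows in the picture. A call takes as long as a camera call.
- find_in(name, picture): "uv" ([column, row] in pixels, amid what is visible of it).
The state is a dict: "clock": time; "joints": joint angles; "joint_velocities": joint speeds; "effort": joint torques, N m; "position": TCP position; "eef_rot": TCP orientation; "force": force on the tool from outside, world axes, zero at the start; "torque": the same for the moment, N m; "gripper_width": finger opening in m; "grasp_force": force on a finger pad.
Only numpy, scipy, OpenCV 4.12 (cv2) and the standard library are available. Lean on these libraries where they do the work, as an engineer would, in place of code of your own. Each camera call takes 0.05 s, during which the arm holds its last target. There are 200 camera calls.

## Working session

There is one attempt and no reset: what is moved stays moved. The work goes in short steps, Python scripts to look and compute and a tool call to move; the robot and the scene stay as the last step left them, time stands still between calls to the robot, and variables do not carry over. Pictures are saved under pics/ and viewed, at most 10 in all, crops included, and the job is handed in when it is done.

Besides the shell and the picture viewer there is one more tool, called after "Request:" as a command line: name --argument value ..., lists and objects as JSON in quotes. drive_tool: Moves the arm, as the interface text tells. Scaled input: -1 to 1 covers 0.02 m each way for a shift and 8 degrees each way for a turn. Its arguments: {"type":"object","properties":{"targets":{"type":"array","items":{"type":"number","minimum":-1,"maximum":1}},"gripper":{"type":"number"},"force":{"type":"number"}},"required":["targets"]}

```bash
ls; mkdir -p pics
cat > h.py <<'E'
from workcell import *
import numpy as np, cv2
def ray(p,uv,z):
    K=np.array(p["mtx"]);T=np.array(p["T"])
    d=T[:3,:3]@np.linalg.solve(K,[uv[0],uv[1],1]);o=T[:3,3]
    return o+d*(z-o[2])/d[2]
def proj(p,X):
    T=np.linalg.inv(np.array(p["T"]));c=T[:3,:3]@np.array(X)+T[:3,3]
    u=np.array(p["mtx"])@c;return u[:2]/u[2]
def save(p,n): cv2.imwrite("pics/"+n,p["color"][:,:,::-1])
E
python3 - <<'E'
from h import *
np.set_printoptions(precision=3,suppress=True)
for n in("top","side"):
    p=capture(n);save(p,n+"0.png");print(n,p["T"],p["mtx"])
    for k in("board","bearing","spacer","washer","axle_end","tape","glue","offcut","batten","screwdriver"):
        r=find_in(k,p)[:2]
        print(k,[(np.round(x["uv"]),round(x["conf"],2),ray(p,x["uv"],{"bearing":.014,"spacer":.02,"washer":.006}.get(k,.018))) for x in r])
s=get_state();print(s["position"],s["eef_rot"],s["clock"])
E
```

```text
pics
top [[ 0.029 -0.997  0.075  0.497]
 [-0.999 -0.027  0.037 -0.016]
 [-0.035 -0.076 -0.997  0.947]
 [ 0.     0.     0.     1.   ]] [[365.911   0.    314.983]
 [  0.    365.911 203.38 ]
 [  0.      0.      1.   ]]
board [(array([390., 230.]), 0.93, array([ 0.504, -0.171,  0.018]))]
bearing [(array([253., 194.]), 0.76, array([0.589, 0.179, 0.014]))]
spacer [(array([279., 243.]), 0.45, array([0.463, 0.108, 0.02 ])), (array([209., 249.]), 0.16, array([0.444, 0.284, 0.02 ]))]
washer [(array([212., 249.]), 0.74, array([0.444, 0.283, 0.006])), (array([281., 236.]), 0.29, array([0.482, 0.104, 0.006]))]
axle_end [(array([389., 230.]), 0.8, array([ 0.505, -0.168,  0.018])), (array([252., 192.]), 0.43, array([0.593, 0.181, 0.018]))]
tape [(array([307., 123.]), 0.86, array([0.776, 0.047, 0.018]))]
glue [(array([228., 130.]), 0.85, array([0.752, 0.25 , 0.018]))]
offcut [(array([473., 288.]), 0.59, array([ 0.369, -0.377,  0.018])), (array([227., 132.]), 0.39, array([0.749, 0.255, 0.018]))]
batten [(array([448., 146.]), 0.67, array([ 0.722, -0.315,  0.018])), (array([281., 241.]), 0.34, array([0
[... 571 characters left out ...]
]
washer [(array([267., 149.]), 0.53, array([0.452, 0.279, 0.006]))]
axle_end [(array([312., 270.]), 0.81, array([ 0.509, -0.185,  0.018])), (array([358., 134.]), 0.72, array([0.736, 0.284, 0.018]))]
tape [(array([387., 176.]), 0.76, array([0.768, 0.084, 0.018])), (array([264., 146.]), 0.65, array([0.444, 0.283, 0.018]))]
glue [(array([360., 133.]), 0.94, array([0.743, 0.292, 0.018]))]
offcut [(array([251., 368.]), 0.79, array([ 0.359, -0.379,  0.018]))]
batten [(array([422., 310.]), 0.69, array([ 0.718, -0.324,  0.018]))]
screwdriver [(array([306., 127.]), 0.71, array([0.584, 0.351, 0.018]))]
[ 0.277 -0.56   0.223] [[ 0.897  0.443  0.   ]
 [ 0.443 -0.897 -0.   ]
 [ 0.     0.    -1.   ]] 1.1
```

Run:
```python
import cv2
a=cv2.imread("pics/top0.png");cv2.imwrite("pics/topc.png",cv2.resize(a[100:330,160:500],(800,541),interpolation=3))
b=cv2.imread("pics/side0.png");cv2.imwrite("pics/sidec.png",cv2.resize(b[100:320,220:440],(600,600),interpolation=3))
```

```text
(no output)
```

View pics/topc.png

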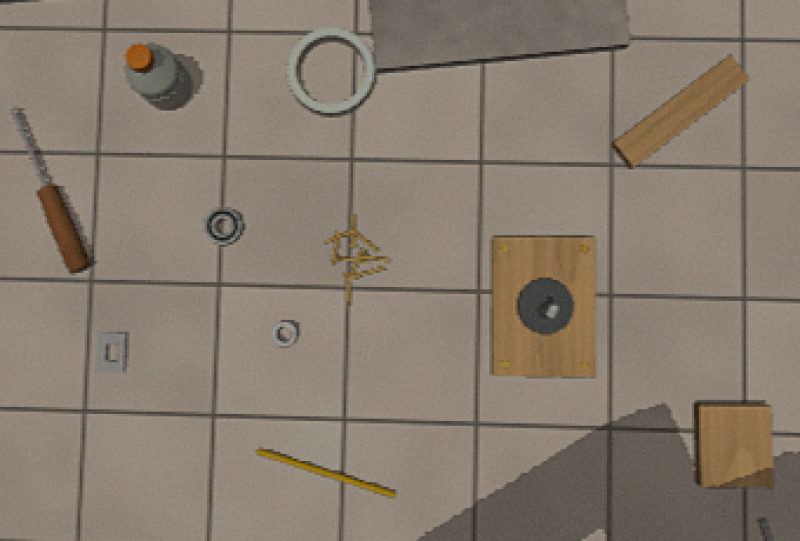

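View pics/sidec.png

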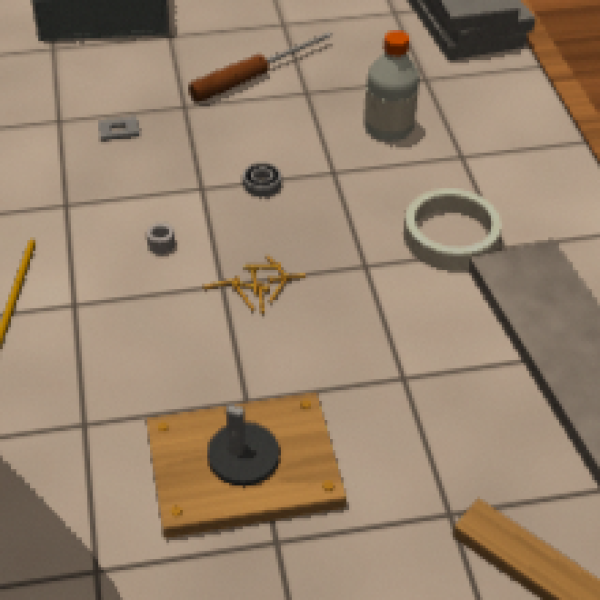

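Run:
```python
import cv2,numpy as np
a=cv2.imread("pics/top0.png");b=cv2.imread("pics/side0.png")
def z(i,u,v,r=20): return cv2.resize(i[v-r:v+r,u-r:u+r],(260,260),interpolation=cv2.INTER_NEAREST)
r1=np.hstack([z(a,391,230),z(a,255,196),z(a,281,241)])
r2=np.hstack([z(a,208,250),z(b,309,260),z(b,264,147)])
cv2.imwrite("pics/z.png",np.vstack([r1,r2]))
```

```text
(no output)
```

View pics/z.png

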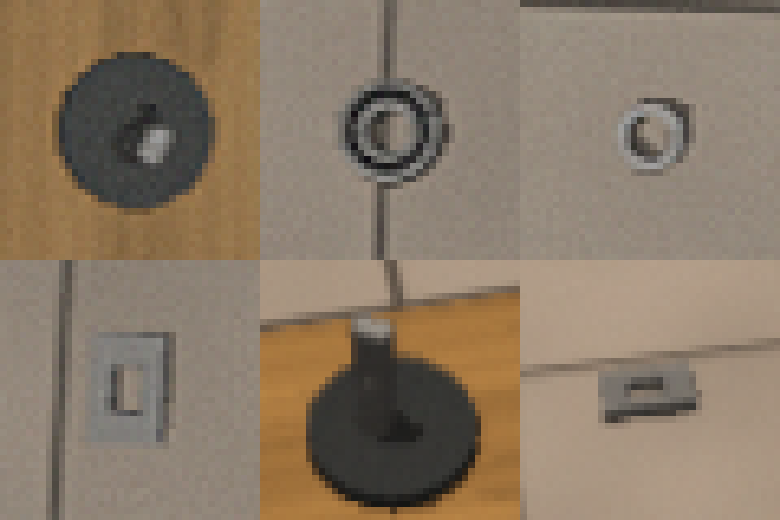

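Run:
```python
from h import *
np.set_printoptions(precision=4,suppress=True)
pt=capture("top");ps=capture("side")
def seg(p,c,r,f):
    u,v=c;g=p["color"][v-r:v+r+1,u-r:u+r+1].astype(float);m=f(g)
    ys,xs=np.nonzero(m);return np.array([xs.mean()+u-r,ys.mean()+v-r]),len(xs)
sat=lambda g:(g.max(2)-g.min(2))<35
c,n=seg(pt,(391,230),15,sat);print("bush top",c,n,ray(pt,c,.026))
br=lambda g:(g.mean(2)>115)&((g.max(2)-g.min(2))<35)
a,n=seg(pt,(394,231),5,br);print("axle top",a,n,ray(pt,a,.079))
A=ray(pt,a,.079)
print("side bush",ray(ps,(309,264.9),.026))
a,n=seg(ps,(305,250),5,br);print("axle side",a,n,ray(ps,a,.079), ray(ps,(305.4,250),.079))
print("bearing",ray(pt,(254.5,195.5),.014),"spacer",ray(pt,(280.8,241.7),.02),"washer",ray(pt,(206.9,249.2),.006))
print("washer edge ends",ray(pt,(202.1,241),.006),ray(pt,(200.6,257.5),.006))
print("washer edge R",ray(pt,(214,241),.006),ray(pt,(212.9,257.5),.006))
v=[];
for x in [pt["color"][225:240,386:402].mean(2).astype(int)]:print(x)
```

```text
bush top [391.3571 229.6339] 448 [ 0.5059 -0.1739  0.026 ]
axle top [394.2    231.9333] 15 [ 0.5002 -0.1715  0.079 ]
side bush [ 0.505  -0.1749  0.026 ]
axle side [305.3846 249.3846] 13 [ 0.4988 -0.1703  0.079 ] [ 0.4986 -0.172   0.079 ]
bearing [0.5835 0.1756 0.014 ] spacer [0.4674 0.1025 0.02  ] washer [0.4419 0.2951 0.006 ]
washer edge ends [0.4625 0.3087 0.006 ] [0.4201 0.3104 0.006 ]
washer edge R [0.4635 0.2776 0.006 ] [0.4211 0.2783 0.006 ]
[[ 73  69  67  64  60  68  62  64  65  69  69  60  68  64  66  58]
 [ 63  66  60  60  71  68  54  39  40  51  69  60  68  63  66  63]
 [ 66  66  63  62  66  69  55  41  38  55  69  66  64  67  63  68]
 [ 72  68  68  67  63  59  38  34  42  52  68  65  63  69  63  64]
 [ 67  64  65  59  42  43  36  56  75  85  77  62  66  66  65  64]
 [ 65  69  56  46  48  55  45  93 141 155 131  86  58  67  65  63]
 [ 61  67  51  47  57  49  58 111 150 148 132  94  62  64  66  66]
 [ 69  63  58  45  57  49  96 130 134 135 109  64  58  61  59  67]
 [ 65  68  62  46  43  57 117 145 142 127  88  60  68  60  65  58]
 [ 63  63  65  58  47  44  65 123 146 106  67  59  65  68  65  59]
 [ 66  67  66  65  59  57  58  68  80  71  60  64  66  65  66  55]
 [ 67  68  64  62  65  68  69  58  61  65  59  63  63  59  61  68]
 [ 59  69  66  62  70  62  67  62  68  66  64  65  63  64  56  88]
 [ 69  62  65  64  68  62  70  68  67  66  72  63  66  59  76 108]
 [ 62  57  64  67  66  64  68  61  66  71  59  67  66  77 105 120]]
```

Request:
drive_tool --targets '[0,0,0,0,0,-1,0,0,0,0,0,-1,0,0,0,0,0,-1,0,0,0,0,0,-1,0,0,0,0,0,-1,0,0,0,0,0,-1,0,0,0,0,0,-1,0,0,0,0,0,-0.96,1,0.85,0,0,0,0,1,0.85,0,0,0,0,1,0.85,0,0,0,0,1,0.85,0,0,0,0,1,0.85,0,0,0,0,1,0.85,0,0,0,0,1,0.85,0,0,0,0,1,0.85,0,0,0,0,1,0.85,0,0,0,0,1,0.85,0,0,0,0,1,0.85,0,0,0,0,1,0.85,0,0,0,0]' --gripper 0.8 --force 20

```text
clock: 3.7
position: [0.4815, -0.3198, 0.2227]
eef_rot: [[0.001, 1.0, 0.0], [1.0, -0.001, -0.0], [-0.0, 0.0, -1.0]]
force: [-0.5, 0.2, 0.5]
gripper_width: 0.0701
grasp_force: 0.0
```

Request:
drive_tool --targets '[1,0.25,0,0,0,0,1,0.25,0,0,0,0,1,0.25,0,0,0,0,1,0.25,0,0,0,0,1,0.25,0,0,0,0,1,0.25,0,0,0,0,1,0.25,0,0,0,0,1,0.25,0,0,0,0,1,0.25,0,0,0,0,1,0.25,0,0,0,0,1,0.25,0.5,0,0,0,1,0.25,0.5,0,0,0,1,0.25,0.5,0,0,0,1,0.25,0.5,0,0,0,1,0.25,0.5,0,0,0,1,0.25,0.5,0,0,0,1,0.25,0.5,0,0,0,1,0.25,0.5,0,0,0,1,0.25,0.5,0,0,0,1,0.25,0.5,0,0,0]'

```text
clock: 6.2
position: [0.5815, 0.0808, 0.122]
eef_rot: [[0.001, 1.0, 0.0], [1.0, -0.001, 0.0], [0.0, 0.0, -1.0]]
force: [-0.1, -0.3, -0.3]
gripper_width: 0.0705
grasp_force: 0.0
```

Request:
drive_tool --targets '[0.95,0.02,0.4,0,0,0,0.95,0.02,0.4,0,0,0,0.95,0.02,0.4,0,0,0,0.95,0.02,0.4,0,0,0,0.95,0.02,0.4,0,0,0,0,0,0.8,0,0,0,0,0,0.8,0,0,0,0,0,0.8,0,0,0,0,0,0.8,0,0,0,0,0,0.35,0,0,0,0,0,0.35,0,0,0]'

```text
clock: 7.58
position: [0.5834, 0.1743, 0.0042]
eef_rot: [[0.001, 1.0, 0.0], [1.0, -0.001, 0.0], [0.0, 0.0, -1.0]]
force: [0.2, 0.2, -0.4]
gripper_width: 0.0705
grasp_force: 0.0
```

Request:
drive_tool --targets '[0,0,0,0,0,0,0,0,0,0,0,0,0,0,0,0,0,0,0,0,0,0,0,0,0,0,0,0,0,0,0,0,0,0,0,0]' --gripper 0 --force 20

```text
clock: 8.32
position: [0.5835, 0.1746, 0.0051]
eef_rot: [[0.001, 1.0, 0.001], [1.0, -0.001, 0.0], [0.0, 0.001, -1.0]]
force: [-2.2, 0.3, 6.0]
gripper_width: 0.0412
grasp_force: 20.0
```

Request:
drive_tool --targets '[0,0,-0.5,0,0,0,0,0,-1,0,0,0,0,0,-1,0,0,0,-1,-0.244,-0.2,0,0,0,-1,-0.244,-0.2,0,0,0,-1,-0.244,-0.2,0,0,0,-1,-0.244,-0.2,0,0,0,-1,-0.244,-0.2,0,0,0,-1,-0.244,-0.2,0,0,0,-1,-0.244,-0.2,0,0,0,-1,-0.244,-0.2,0,0,0,-1,-0.244,-0.2,0,0,0,-1,-0.244,-0.2,0,0,0,-1,-0.244,-0.2,0,0,0,-1,-0.244,-0.2,0,0,0,-1,-0.244,-0.2,0,0,0,-1,-0.244,-0.2,0,0,0,-1,-0.244,-0.2,0,0,0,-1,-0.244,-0.2,0,0,0,-1,-0.244,-0.2,0,0,0]'

```text
clock: 10.82
position: [0.4995, -0.1667, 0.123]
eef_rot: [[0.001, 1.0, 0.0], [1.0, -0.001, -0.0], [-0.0, 0.0, -1.0]]
force: [-0.1, 0.5, -0.7]
gripper_width: 0.041
grasp_force: 20.0
```

Run:
```python
from h import *
ps=capture("side");pt=capture("top")
s=get_state();print(s["position"],s["force"],s["gripper_width"],s["clock"])
a=cv2.resize(ps["color"][200:290,265:355],(400,400),interpolation=2)
b=cv2.resize(pt["color"][185:275,345:435],(400,400),interpolation=2)
cv2.imwrite("pics/b1.png",np.hstack([a,b])[:,:,::-1])
print(proj(ps,[.5003,-.1714,.079]))
```

```text
[ 0.49975434 -0.16742942  0.12319277] [-0.06685853  0.02747506 -0.92534493] 0.040927487730750375 10.925
[306.1462243  249.67631346]
```

View pics/b1.png

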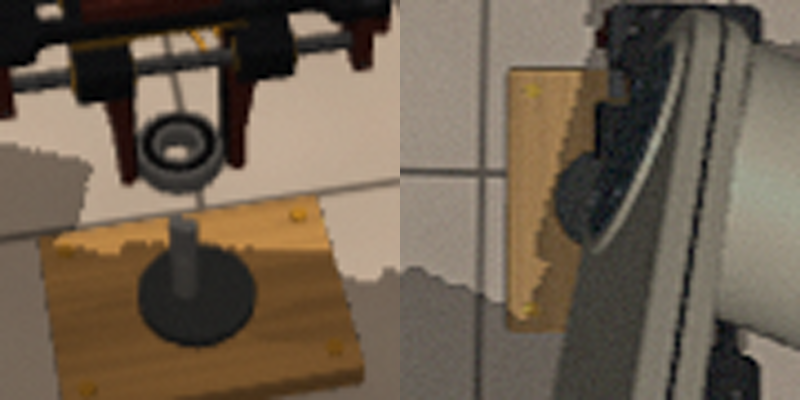

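Run:
```python
from h import *
ps=capture("side")
print(ray(ps,(305.0,231.5),.1327),ray(ps,(305.9,249.9),.079))
print(proj(ps,[.4997,-.1672,.1327]))
g=ps["color"].mean(2).astype(int)
print(g[222:246,292:318])
```

```text
[ 0.50016988 -0.16482617  0.1327    ] [ 0.49968014 -0.17189764  0.079     ]
[304.9574251  232.40154366]
[[ 12  15  12 110 165 171 170 171 170 169 172 168 119  94 151 167 169 167
  168 169 168 168  66  13  11  20]
 [ 17  17  17  89 164 171 171 171 170 170 170 170 133  92 137 165 167 167
  168 168 168 168  64  12   9  17]
 [ 19  19  13  75 161 168 169 171 170 170 170 171 144  92 123 164 168 169
  169 168 168 169  66  14  11  19]
 [ 18  21  15  75 161 169 168 168 168 143 125 112  92  68  76  98 121 133
  164 167 168 168  67  13  11  19]
 [ 19  19  20  74 162 168 168 140 116  75  56  37  27  27  28  27  52  75
  107 134 166 169  88  23   7  19]
 [ 18  19  18  76 161 168 119  77  42  20  15   5  30  33  21  18  16  26
   35  74 117 164  95  23  10  18]
 [ 18  18  16  51 158 129  63  24   9  30  61  63  67  70  69  67  51  25
   11  26  65 130  88  25  10  19]
 [ 17  18  18  38 114  79  30   9  30  64  73  72  61  59  62  69  72  65
   28   8  24  85  57  14   9  19]
 [ 21  17  19  19  78  44  12  19  65  72  56  56  51  49  49  54  62  73
   65  21   7  48  46  16   6  18]
 [ 18  20  18  
[... 920 characters left out ...]
66  75  63
   55  50  46  43 109 162 170 167]
 [ 69  20  16  19  95  91  52  47  47  51  60  60  58  61  59  59  56  51
   48  46  47 110 155 166 167 170]
 [115  54  70 131 151 149  99  53  49  46  50  52  50  51  49  47  48  48
   48  47  85 152 167 168 168 168]
 [154 142 144 161 163 164 150 119  75  50  48  49  52  50  49  49  48  46
   73 137 150 166 167 166 168 168]
 [163 163 163 162 164 164 163 156 146 120  96  72  70  53  67  91  81  77
  107 160 166 166 167 167 167 167]
 [162 163 161 162 163 163 163 163 163 158 150 147 146 144 145 152 142  97
  106 157 165 166 167 167 166 168]
 [162 163 163 163 162 163 163 163 164 163 163 165 166 165 166 167 161 105
   95 152 162 159 153 145 134 128]]
```

Request:
drive_tool --targets '[-0.25,0,0.5,0,0,0,0,0,0.9,0,0,0,0,0,0.3,0,0,0,0,0,0.1,0,0,0,0,0,0.1,0,0,0,0,0,0.1,0,0,0,0,0,0.1,0,0,0]'

```text
clock: 11.85
position: [0.5005, -0.1708, 0.081]
eef_rot: [[0.0, 1.0, 0.001], [1.0, -0.0, -0.001], [-0.001, 0.001, -1.0]]
force: [-0.0, -2.3, -0.1]
gripper_width: 0.0413
grasp_force: 20.0
```

Request:
drive_tool --targets '[0,0,0.1,0,0,0,0,0,0.1,0,0,0,0,0,0.1,0,0,0,0,0,0.1,0,0,0]'

```text
clock: 12.35
position: [0.5005, -0.1709, 0.0728]
eef_rot: [[0.001, 1.0, 0.001], [1.0, -0.001, -0.001], [-0.001, 0.001, -1.0]]
force: [0.6, -4.4, 3.0]
gripper_width: 0.041
grasp_force: 20.0
```

Request:
drive_tool --targets '[-0.05,0,0.05,0,0,0,0,0,0.15,0,0,0,0,0,0.15,0,0,0,0,0,0.15,0,0,0]'

```text
clock: 12.85
position: [0.5, -0.1714, 0.0624]
eef_rot: [[0.001, 1.0, -0.0], [1.0, -0.001, 0.0], [0.0, -0.0, -1.0]]
force: [1.2, -2.4, 0.3]
gripper_width: 0.041
grasp_force: 20.0
```

Request:
drive_tool --targets '[-0.02,0,0.15,0,0,0,0,0,0.15,0,0,0,0,0,0.15,0,0,0,0,0,0.15,0,0,0,0,0,0.15,0,0,0]'

```text
clock: 13.48
position: [0.4999, -0.1721, 0.0475]
eef_rot: [[0.001, 1.0, -0.0], [1.0, -0.001, -0.0], [-0.0, -0.0, -1.0]]
force: [-1.5, -4.2, 2.8]
gripper_width: 0.0409
grasp_force: 20.0
```

Request:
drive_tool --targets '[-0.04,-0.02,0.12,0,0,0,0,0,0.15,0,0,0,0,0,0.15,0,0,0,0,0,0.15,0,0,0]'

```text
clock: 13.98
position: [0.4996, -0.1725, 0.036]
eef_rot: [[0.001, 1.0, -0.0], [1.0, -0.001, 0.0], [0.0, -0.0, -1.0]]
force: [-0.2, 0.5, -1.5]
gripper_width: 0.0406
grasp_force: 20.0
```

Request:
drive_tool --targets '[0,0,0.08,0,0,0,0,0,0.08,0,0,0,0,0,0.05,0,0,0,0,0,0.05,0,0,0]'

```text
clock: 14.48
position: [0.4997, -0.1727, 0.0311]
eef_rot: [[0.001, 1.0, 0.0], [1.0, -0.001, -0.0], [-0.0, 0.0, -1.0]]
force: [-1.8, 0.5, 8.3]
gripper_width: 0.0405
grasp_force: 20.0
```

Request:
drive_tool --targets '[0,0,0.02,0,0,0,0,0,0,0,0,0]'

```text
clock: 14.72
position: [0.4997, -0.1727, 0.0311]
eef_rot: [[0.001, 1.0, 0.0], [1.0, -0.001, -0.0], [-0.0, 0.0, -1.0]]
force: [-2.0, -0.9, 5.3]
gripper_width: 0.041
grasp_force: 20.0
```

Request:
drive_tool --targets '[0,0,0,0,0,0,0,0,0,0,0,0,0,0,0,0,0,0,0,0,-0.4,0,0,0,0,0,-0.8,0,0,0,0,0,-1,0,0,0,0,0,-1,0,0,0,0,0,-1,0,0,0,1,-0.115,0,0,0,0,1,-0.115,0,0,0,0,1,-0.115,0,0,0,0,1,-0.115,0,0,0,0,1,-0.115,0,0,0,0,1,-0.115,0,0,0,0,1,-0.115,0,0,0,0,1,-0.115,0,0,0,0,1,-0.115,0,0,0,0,1,-0.115,0,0,0,0]' --gripper 0.65

```text
clock: 16.98
position: [0.4757, 0.0291, 0.114]
eef_rot: [[-0.0, 1.0, -0.002], [1.0, 0.0, 0.0], [0.0, -0.002, -1.0]]
force: [-0.6, -0.7, -0.1]
gripper_width: 0.0568
grasp_force: 0.0
```

Run:
```python
from h import *
ps=capture("side");pt=capture("top")
s=get_state();print(s["position"],s["force"],s["gripper_width"],s["clock"])
a=cv2.resize(ps["color"][230:290,280:340],(400,400),interpolation=0)
b=cv2.resize(pt["color"][200:260,361:421],(400,400),interpolation=0)
cv2.imwrite("pics/b2.png",np.hstack([a,b])[:,:,::-1])
```

```text
[0.47555706 0.02955968 0.11403653] [ 1.0064757  -0.35269297  0.21414797] 0.05716766346916039 17.075
```

View pics/b2.png

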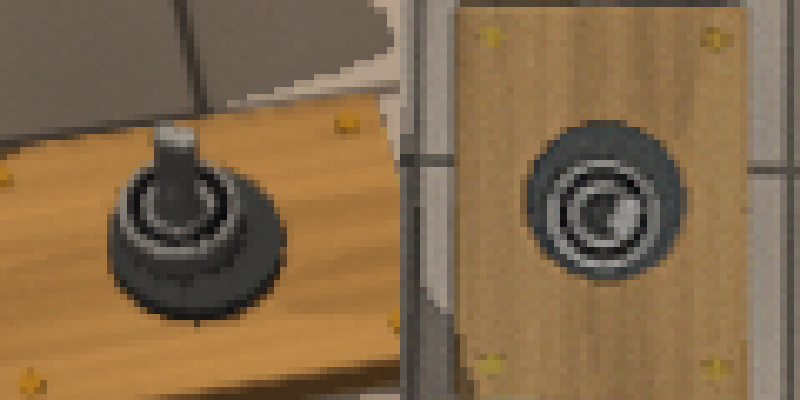

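Request:
drive_tool --targets '[0.913,-0.1,0.5,0,0,0,0.913,-0.1,0.5,0,0,0,0.913,-0.1,0.5,0,0,0,0.913,-0.1,0.5,0,0,0,0,0,0.75,0,0,0,0,0,0.75,0,0,0,0,0,0.75,0,0,0,0,0,0.75,0,0,0,0,0,0.25,0,0,0,0,0,0.23,0,0,0,0,0,0,0,0,0]'

```text
clock: 18.45
position: [0.4688, 0.1004, 0.005]
eef_rot: [[0.001, 1.0, -0.0], [1.0, -0.001, -0.0], [-0.0, -0.0, -1.0]]
force: [-0.3, -0.3, 0.7]
gripper_width: 0.0569
grasp_force: 0.0
```

Request:
drive_tool --targets '[0,0,0,0,0,0,0,0,0,0,0,0,0,0,0,0,0,0,0,0,0,0,0,0,0,0,0,0,0,0,0,0,0,0,0,0]' --gripper 0 --force 20

```text
clock: 19.2
position: [0.4689, 0.1004, 0.0053]
eef_rot: [[0.001, 1.0, 0.0], [1.0, -0.001, 0.0], [0.0, 0.0, -1.0]]
force: [-0.5, -0.6, 4.3]
gripper_width: 0.0272
grasp_force: 20.0
```

Request:
drive_tool --targets '[0,0,-0.5,0,0,0,0,0,-1,0,0,0,0,0,-1,0,0,0,-0.977,0.11,-0.25,0,0,0,-0.977,0.11,-0.25,0,0,0,-0.977,0.11,-0.25,0,0,0,-0.977,0.11,-0.25,0,0,0,-0.977,0.11,-0.25,0,0,0,-0.977,0.11,-0.25,0,0,0,-0.977,0.11,-0.25,0,0,0,-0.977,0.11,-0.25,0,0,0,-0.977,0.11,-0.25,0,0,0,-0.977,0.11,-0.25,0,0,0,-0.977,0.11,-0.25,0,0,0,-0.977,0.11,-0.25,0,0,0,-0.977,0.11,-0.25,0,0,0,-0.977,0.11,-0.25,0,0,0,0,0,0,0,0,0]'

```text
clock: 21.45
position: [0.5, -0.1747, 0.1255]
eef_rot: [[0.002, 1.0, 0.001], [1.0, -0.002, -0.0], [-0.0, 0.001, -1.0]]
force: [0.2, 0.9, 0.4]
gripper_width: 0.0271
grasp_force: 20.0
```

Run:
```python
from h import *
ps=capture("side")
s=get_state();p=s["position"];print(p,s["force"],s["gripper_width"],s["clock"])
c=proj(ps,[p[0],p[1],p[2]-.0046+.02]);print("TCP-centred top face",c,proj(ps,[p[0],p[1]+.002,p[2]+.0154]))
print("axle",proj(ps,[.4997,-.1715,.079]))
u,v=np.round(c).astype(int)
cv2.imwrite("pics/s1.png",cv2.resize(ps["color"][v-15:v+35,u-25:u+25],(600,600),interpolation=0)[:,:,::-1]);print(u-25,v-15)
```

```text
[ 0.49948853 -0.17382436  0.12513217] [-0.05959237  0.84212918 -0.03406965] 0.02704579561975763 21.5
TCP-centred top face [305.27313066 232.44238697] [305.11858809 231.7002689 ]
axle [305.87968741 249.75313469]
280 217
```

View pics/s1.png

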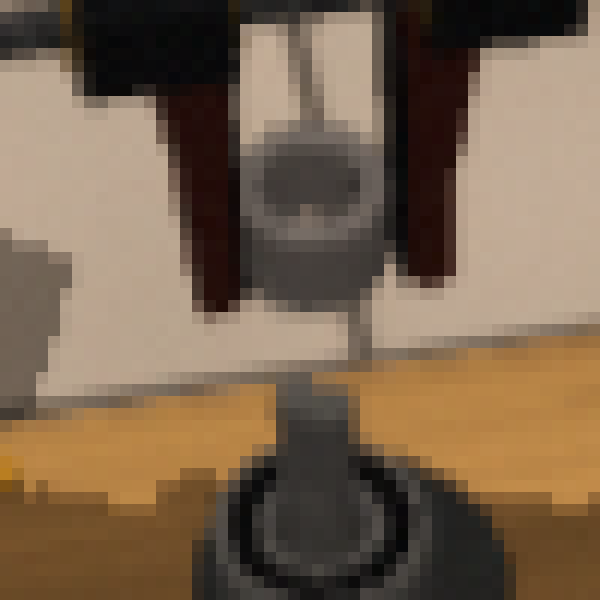

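Request:
drive_tool --targets '[0,0,0.9,0,0,0,0,0,0.7,0,0,0,0,0,0.3,0,0,0,0,0,0.1,0,0,0,0,0,0.1,0,0,0,0,0,0.1,0,0,0]'

```text
clock: 22.25
position: [0.4997, -0.1732, 0.0813]
eef_rot: [[0.001, 1.0, 0.001], [1.0, -0.001, -0.0], [-0.0, 0.001, -1.0]]
force: [-0.1, 0.5, 0.2]
gripper_width: 0.0271
grasp_force: 20.0
```

Request:
drive_tool --targets '[0,0,0.1,0,0,0,0,0,0.1,0,0,0]'

```text
clock: 22.5
position: [0.4995, -0.1732, 0.0771]
eef_rot: [[0.001, 1.0, 0.0], [1.0, -0.001, -0.0], [-0.0, 0.0, -1.0]]
force: [0.3, -0.6, -0.2]
gripper_width: 0.027
grasp_force: 20.0
```

Request:
drive_tool --targets '[0,0,0.15,0,0,0,0,0,0.15,0,0,0,0,0,0.15,0,0,0,0,0,0.15,0,0,0,0,0,0.15,0,0,0]'

```text
clock: 23.12
position: [0.4994, -0.1732, 0.0618]
eef_rot: [[0.001, 1.0, -0.0], [1.0, -0.001, 0.0], [0.0, -0.0, -1.0]]
force: [-0.4, -0.9, 0.0]
gripper_width: 0.0268
grasp_force: 20.0
```

Request:
drive_tool --targets '[0,0,0.15,0,0,0,0,0,0.15,0,0,0,0,0,0.15,0,0,0]'

```text
clock: 23.5
position: [0.4996, -0.1734, 0.053]
eef_rot: [[0.0, 1.0, 0.0], [1.0, -0.0, -0.0], [-0.0, 0.0, -1.0]]
force: [-1.0, -1.4, 1.3]
gripper_width: 0.0272
grasp_force: 20.0
```

Request:
drive_tool --targets '[0,0,0.12,0,0,0,0,0,0.1,0,0,0,0,0,0.08,0,0,0,0,0,0.05,0,0,0,0,0,0.05,0,0,0]'

```text
clock: 24.12
position: [0.4997, -0.1734, 0.0452]
eef_rot: [[0.001, 1.0, 0.0], [1.0, -0.001, -0.0], [-0.0, 0.0, -1.0]]
force: [-2.2, -4.4, 10.3]
gripper_width: 0.0269
grasp_force: 20.0
```

Request:
drive_tool --targets '[0,0,0,0,0,0,0,0,0,0,0,0,0,0,0,0,0,0,0,0,-0.4,0,0,0,0,0,-0.8,0,0,0,0,0,-1,0,0,0,0,0,-1,0,0,0,0,0,-0.8,0,0,0,1,-0.124,0,0,0,0,1,-0.124,0,0,0,0,1,-0.124,0,0,0,0,1,-0.124,0,0,0,0,1,-0.124,0,0,0,0,1,-0.124,0,0,0,0,1,-0.124,0,0,0,0,1,-0.124,0,0,0,0,1,-0.124,0,0,0,0,1,-0.124,0,0,0,0,1,-0.124,0,0,0,0,1,-0.124,0,0,0,0]' --gripper 0.65

```text
clock: 26.62
position: [0.4687, 0.0685, 0.1244]
eef_rot: [[-0.0, 1.0, -0.001], [1.0, 0.0, -0.0], [-0.0, -0.001, -1.0]]
force: [-0.6, -0.2, 0.3]
gripper_width: 0.0568
grasp_force: 0.0
```

Run:
```python
from h import *
ps=capture("side");pt=capture("top")
s=get_state();print(s["position"],s["force"],s["gripper_width"],s["clock"])
a=cv2.resize(ps["color"][240:280,285:325],(266,266),interpolation=0)
b=cv2.resize(pt["color"][210:250,371:411],(266,266),interpolation=0)
c=cv2.resize(pt["color"][230:270,187:227],(266,266),interpolation=0)
cv2.imwrite("pics/s2.png",np.hstack([a,b,c])[:,:,::-1])
for n,(f,u0,v0) in {"t":("pics/top0.png",386,227)}.items():
    g=cv2.imread(f).mean(2)[229:237,390:399];w=np.clip(g-75,0,None)
    y,x=np.mgrid[229:237,390:399];m=[(w*q).sum()/w.sum() for q in(x,y)]
    dx,dy=x-m[0],y-m[1];C=np.array([[ (w*dx*dx).sum(),(w*dx*dy).sum()],[(w*dx*dy).sum(),(w*dy*dy).sum()]])/w.sum()
    e,V=np.linalg.eigh(C);v=V[:,1];P=ray(pt,m,.079);Q=ray(pt,m+3*v,.079)-P
    print(m,e,V[:,1],P,np.degrees(np.arctan2(Q[1],Q[0])))
# washer by segmentation
i=pt["color"][235:265,195:220].astype(int);print(i.mean(2).astype(int)); print(i[15,8],i[3,3])
```

```text
[0.46865199 0.06895717 0.12448911] [-0.08836404  0.14108914 -0.57404344] 0.05716795831063412 26.725
[np.float64(394.35846245530394), np.float64(231.81704410011918)] [0.95481395 2.33166839] [-0.55110953  0.83443292] [ 0.50047164 -0.17182928  0.079     ] 147.68915682415917
[[136 130  92  90 125 132 129 129 130 132 128 129 130 134 133 134 132 135
  135 133 127 113 112 113 120]
 [137 128  94  95 126 130 132 131 130 130 129 131 132 131 131 131 132 132
  133 133 124 113 110 116 104]
 [135 128  89  95 126 135 132 130 132 129 129 131 130 130 131 131 132 134
  133 127 114 110 111 117 108]
 [138 129  88  98 129 133 127 134 131 128 129 132 131 133 133 131 128 134
  134 126 113 112 112 117  92]
 [135 125  88  98 133 132 131 132 132 133 133 133 137 137 132 134 131 135
  135 123 111 110 111 115  87]
 [141 127  83 106 134 133 132 130 133 129 135 134 132 132 132 130 130 138
  130 124 112 114 112 116  77]
 [138 126  81 109 134 134 129 128 127 117 119 116 113 120 104  89  93 101
   85  89 117 110 113 107  59]
 [141 123  76 109 138 133 134 128 129 138 130 131 128 131 129 131 134 135
   99  88 109 115 1
[... 1650 characters left out ...]
11 110 110
  113 111  87  29  92 115 112]
 [125  84 108 136 136 133 137 137 138 135 139 136 138 138 129 121 114 113
  115 105  66  46  97 113 110]
 [122  84 107 141 135 138 133 135 136 135 136 135 137 138 126 111 111 111
  117 103  65  60 110 113 113]
 [122  79 114 141 138 135 138 138 136 138 141 135 137 140 128 110 109 114
  115  91  36  85 119 116 112]
 [119  79 111 142 135 135 140 133 138 137 134 135 135 140 125 111 113 114
  118  89  29  90 116 110 106]
 [120  77 112 140 140 137 137 137 137 135 142 139 139 132 116 110 115 111
  119  80  30  92 115 113 112]
 [119  72 115 136 138 135 133 137 135 136 139 134 135 120 107 112 110 111
  101  56  65 110 115 112 113]]
[135 134 128] [107  99  90]
```

View pics/s2.png

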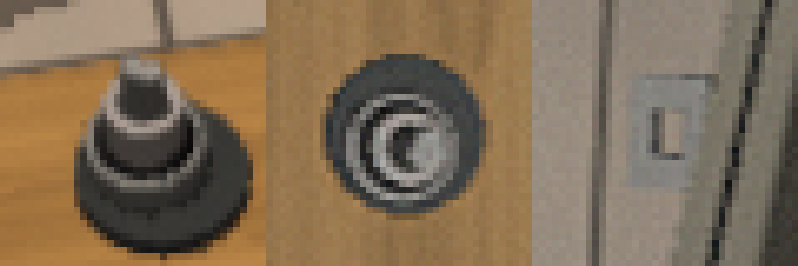

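Request:
drive_tool --targets '[0.942,-0.112,0.25,0,0,0,0.942,-0.112,0.25,0,0,0,0.942,-0.112,0.25,0,0,0,0.942,-0.112,0.25,0,0,0,0.942,-0.112,0.25,0,0,0,0.942,-0.112,0.25,0,0,0,0.942,-0.112,0.25,0,0,0,0.942,-0.112,0.25,0,0,0,0.942,-0.112,0.25,0,0,0,0.942,-0.112,0.25,0,0,0,0.942,-0.112,0.25,0,0,0,0.942,-0.112,0.25,0,0,0,0,0,0.8,0,0,0,0,0,0.8,0,0,0,0,0,0.6,0,0,0,0,0,0,0,0,0]' --gripper 0.8

```text
clock: 28.72
position: [0.4424, 0.2919, 0.0197]
eef_rot: [[0.001, 1.0, -0.002], [1.0, -0.001, -0.001], [-0.001, -0.002, -1.0]]
force: [0.7, 0.7, -0.7]
gripper_width: 0.0703
grasp_force: 0.0
```

Request:
drive_tool --targets '[0.15,-0.04,0.4,0,0,0,0,0,0.3,0,0,0,0,0,0.1,0,0,0,0,0,0.08,0,0,0,0,0,0,0,0,0]'

```text
clock: 29.35
position: [0.4423, 0.296, 0.0035]
eef_rot: [[0.001, 1.0, 0.0], [1.0, -0.001, 0.0], [0.0, 0.0, -1.0]]
force: [0.6, -0.5, 0.6]
gripper_width: 0.0702
grasp_force: 0.0
```

Request:
drive_tool --targets '[0,0,0,0,0,0,0,0,0,0,0,0,0,0,0,0,0,0,0,0,0,0,0,0,0,0,0,0,0,0,0,0,0,0,0,0]' --gripper 0 --force 20

```text
clock: 30.1
position: [0.4423, 0.2959, 0.0036]
eef_rot: [[0.001, 1.0, 0.0], [1.0, -0.001, 0.0], [0.0, 0.0, -1.0]]
force: [0.9, 0.1, 2.3]
gripper_width: 0.0432
grasp_force: 20.0
```

Request:
drive_tool --targets '[0,0,0,0,0,0,0,0,0,0,0,0,-0.03,0,0.1,0,0,0,0,0,0,0,0,0]' --gripper 0.6

```text
clock: 30.6
position: [0.4421, 0.2952, 0.0013]
eef_rot: [[0.001, 1.0, -0.0], [1.0, -0.001, -0.0], [-0.0, -0.0, -1.0]]
force: [0.2, -0.6, 0.1]
gripper_width: 0.0529
grasp_force: 0.0
```

Request:
drive_tool --targets '[0,0,0,0,0,0,0,0,0,0,0,0,0,0,0,0,0,0,0,0,0,0,0,0,0,0,0,0,0,0]' --gripper 0 --force 25

```text
clock: 31.22
position: [0.4423, 0.2953, 0.0015]
eef_rot: [[0.001, 1.0, 0.0], [1.0, -0.001, 0.0], [0.0, 0.0, -1.0]]
force: [0.1, -0.2, -0.3]
gripper_width: 0.0438
grasp_force: 25.0
```

Request:
drive_tool --targets '[0,0,-0.5,0,0,0,0,0,-1,0,0,0,0,0,-1,0,0,0,-1,0.12,-0.16,0,0,0,-1,0.12,-0.16,0,0,0,-1,0.12,-0.16,0,0,0,-1,0.12,-0.16,0,0,0,-1,0.12,-0.16,0,0,0,-1,0.12,-0.16,0,0,0,-1,0.12,-0.16,0,0,0,-1,0.12,-0.16,0,0,0,-1,0.12,-0.16,0,0,0,-1,0.12,-0.16,0,0,0,-1,0.12,-0.16,0,0,0,-1,0.12,-0.16,0,0,0,-1,0.12,-0.16,0,0,0,-1,0.12,-0.16,0,0,0,-1,0.12,-0.16,0,0,0,-1,0.12,-0.16,0,0,0,-1,0.12,-0.16,0,0,0]'

```text
clock: 33.72
position: [0.4819, -0.0465, 0.1055]
eef_rot: [[0.002, 1.0, -0.001], [1.0, -0.002, 0.0], [0.0, -0.001, -1.0]]
force: [0.2, 0.1, 0.8]
gripper_width: 0.0437
grasp_force: 25.0
```

Request:
drive_tool --targets '[-0.905,0.12,-0.16,0,0,0,-0.905,0.12,-0.16,0,0,0,-0.905,0.12,-0.16,0,0,0,-0.905,0.12,-0.16,0,0,0,-0.905,0.12,-0.16,0,0,0,-0.905,0.12,-0.16,0,0,0,-0.905,0.12,-0.16,0,0,0,0,0,0,0,0,1,0,0,0,0,0,1,0,0,0,0,0,1,0,0,0,0,0,1,0,0,0,0,0,0]'

```text
clock: 35.22
position: [0.4997, -0.1719, 0.1284]
eef_rot: [[0.529, 0.848, 0.0], [0.848, -0.529, -0.0], [0.0, 0.0, -1.0]]
force: [-0.1, -0.7, -0.5]
gripper_width: 0.044
grasp_force: 25.0
```

Run:
```python
from h import *
ps=capture("side")
s=get_state();p=s["position"];R=np.array(s["eef_rot"]);print(p,R,s["force"],s["gripper_width"],s["clock"])
c=proj(ps,[p[0],p[1],p[2]+.0045]);print("TCP-centred top face",c)
for d in((.022,.015),(.022,-.015),(-.022,-.015),(-.022,.015)):
    print(proj(ps,np.array(p)+R[:,1]*d[0]+R[:,0]*d[1]+[0,0,.0045]).round(1),end=" ")
print("axle",proj(ps,[.5,-.1715,.079]))
print("shift to (.5,-.1715) in tool rows",R.T@(np.array([.5,-.1715,p[2]])-p)/.02)
u,v=np.round(c).astype(int)
cv2.imwrite("pics/w1.png",cv2.resize(ps["color"][v-15:v+35,u-25:u+25],(600,600),interpolation=0)[:,:,::-1]);print(u-25,v-15)
```

```text
[ 0.49969488 -0.17181502  0.12832666] [[ 5.28070893e-01  8.49200289e-01 -9.47168639e-06]
 [ 8.49200289e-01 -5.28070893e-01  1.37249792e-05]
 [ 6.65353444e-06 -1.52911209e-05 -1.00000000e+00]] [ 1.00835665 -0.69223727 -0.62605686] 0.04364517741630698 35.275
TCP-centred top face [305.30657178 234.06389009]
[317.9 231.9] [312.4 242.5] [292.6 236.3] [298.4 225.9] axle [306.01666493 249.73301258]
shift to (.5,-.1715) in tool rows [2.14318811e-02 4.63776903e-03 7.16810719e-08]
280 219
```

View pics/w1.png

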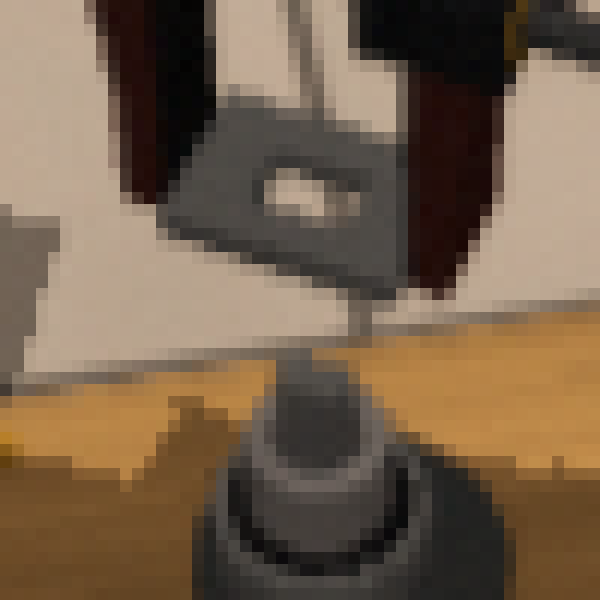

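Request:
drive_tool --targets '[0,0,0.9,0,0,0,0,0,0.9,0,0,0,0,0,0.4,0,0,0,0,0,0.1,0,0,0,0,0,0.1,0,0,0,0,0,0.1,0,0,0]'

```text
clock: 36.02
position: [0.5, -0.1716, 0.0787]
eef_rot: [[0.53, 0.848, 0.001], [0.848, -0.53, -0.0], [0.0, 0.001, -1.0]]
force: [0.1, -0.0, -0.0]
gripper_width: 0.0436
grasp_force: 25.0
```

Request:
drive_tool --targets '[0,0,0.1,0,0,0,0,0,0.1,0,0,0,0,0,0.1,0,0,0]'

```text
clock: 36.4
position: [0.4997, -0.1714, 0.0722]
eef_rot: [[0.53, 0.848, 0.0], [0.848, -0.53, -0.0], [0.0, 0.0, -1.0]]
force: [0.1, -0.3, -0.7]
gripper_width: 0.0436
grasp_force: 25.0
```

Request:
drive_tool --targets '[0,0,0.12,0,0,0,0,0,0.12,0,0,0,0,0,0.12,0,0,0,0,0,0.06,0,0,0,0,0,0.06,0,0,0]'

```text
clock: 37.02
position: [0.4997, -0.1714, 0.0626]
eef_rot: [[0.53, 0.848, 0.0], [0.848, -0.53, 0.0], [0.0, 0.0, -1.0]]
force: [-0.3, -0.6, -0.5]
gripper_width: 0.0437
grasp_force: 25.0
```

Request:
drive_tool --targets '[0,0,0.04,0,0,0,0,0,0.03,0,0,0]'

```text
clock: 37.28
position: [0.4997, -0.1714, 0.0613]
eef_rot: [[0.53, 0.848, 0.0], [0.848, -0.53, -0.0], [0.0, 0.0, -1.0]]
force: [-1.3, 1.3, 6.4]
gripper_width: 0.0435
grasp_force: 25.0
```

Contact at 6 N, at the expected height. I'll release slowly and lift.

Request:
drive_tool --targets '[0,0,0,0,0,0,0,0,0,0,0,0,0,0,0,0,0,0,0,0,0,0,0,0,0,0,-0.4,0,0,0,0,0,-0.8,0,0,0,0,0,-1,0,0,0,0,0,-1,0,0,0,0,0,-1,0,0,0,1,0,0,0,0,0,1,0,0,0,0,0,1,0,0,0,0,0,1,0,0,0,0,0,1,0,0,0,0,0,1,0,0,0,0,0,1,0,0,0,0,0,0,0,0,0,0]' --gripper 0.7

```text
validation failed for argument at $.ta...
```

Run:
```python
from h import *
ps=capture("side");pt=capture("top")
s=get_state();print(s["position"],s["force"],s["gripper_width"],s["clock"])
a=cv2.resize(ps["color"][235:285,285:335],(400,400),interpolation=0)
b=cv2.resize(pt["color"][205:255,366:416],(400,400),interpolation=0)
cv2.imwrite("pics/end.png",np.hstack([a,b])[:,:,::-1])
```

```text
[ 0.49966697 -0.17141379  0.06140946] [-0.28353077  0.19478986  1.19531885] 0.04349832339762985 37.375
```

View pics/end.png

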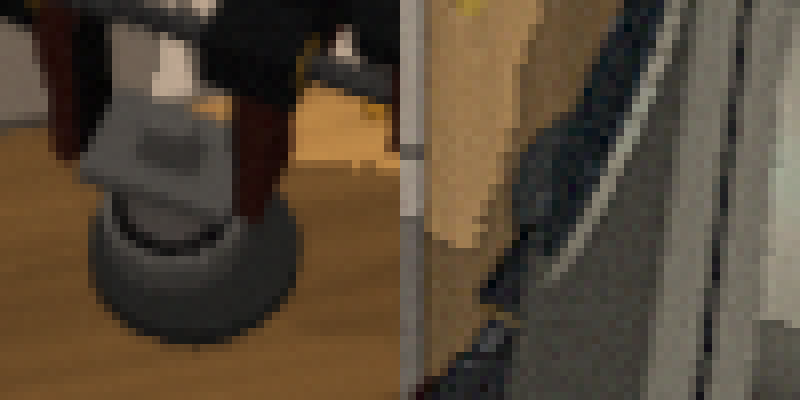

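The call had one number too many and was refused, so the washer is still held. The picture shows it on the axle just above or on the spacer, around (150,145) in the left half. I'll press very lightly, then release.

Request:
drive_tool --targets '[0,0,0.03,0,0,0,0,0,0,0,0,0]'

```text
clock: 37.62
position: [0.4997, -0.1714, 0.0613]
eef_rot: [[0.53, 0.848, 0.0], [0.848, -0.53, -0.0], [0.0, 0.0, -1.0]]
force: [-2.1, 0.8, 8.0]
gripper_width: 0.0436
grasp_force: 25.0
```

Request:
drive_tool --targets '[0,0,0,0,0,0,0,0,0,0,0,0,0,0,0,0,0,0,0,0,0,0,0,0,0,0,-0.4,0,0,0,0,0,-0.8,0,0,0,0,0,-1,0,0,0,0,0,-1,0,0,0,0,0,-1,0,0,0]' --gripper 0.7

```text
clock: 38.75
position: [0.4999, -0.1715, 0.1466]
eef_rot: [[0.53, 0.848, 0.001], [0.848, -0.53, -0.0], [0.0, 0.001, -1.0]]
force: [-0.7, 0.1, -0.2]
gripper_width: 0.0614
grasp_force: 0.0
```

Request:
drive_tool --targets '[1,0,0,0,0,0,1,0,0,0,0,0,1,0,0,0,0,0,1,0,0,0,0,0,1,0,0,0,0,0,1,0,0,0,0,0,1,0,0,0,0,0,1,0,0,0,0,0,0,0,0,0,0,0]'

```text
clock: 39.88
position: [0.5853, -0.0346, 0.1447]
eef_rot: [[0.529, 0.849, 0.0], [0.849, -0.529, -0.0], [0.0, 0.0, -1.0]]
force: [0.0, -0.4, -0.2]
gripper_width: 0.0617
grasp_force: 0.0
```

Run:
```python
from h import *
ps=capture("side");pt=capture("top")
s=get_state();print(s["position"],s["force"],s["gripper_width"],s["clock"])
for p in(ps,pt):
    for r in find_in("washer",p)[:2]:print(np.round(r["uv"]),r["conf"],ray(p,r["uv"],.066))
# expected top-face corners vs edges: count grey pixels inside the predicted outline
c,n=np.array([.4997,-.1714]),np.radians(-32);X=np.array([np.cos(n),np.sin(n)]);Y=np.array([-X[1],X[0]])
for p in(ps,pt):
    q=np.array([proj(p,[*(c+a*.022*X+b*.015*Y),.066]) for a,b in((1,1),(1,-1),(-1,-1),(-1,1))]);print(q.round(1).tolist())
    u,v=q.mean(0).round().astype(int);print(u,v);print(p["color"][v-11:v+12,u-13:u+14].mean(2).astype(int))
```

```text
[ 0.58428897 -0.03570292  0.14452675] [-0.50207553 -0.00430847 -1.00237208] 0.06134859250871894 39.975
[310. 255.] 0.47 [ 0.50650534 -0.17693728  0.066     ]
[[317.9, 251.2], [312.7, 261.7], [294.0, 255.5], [299.5, 245.3]]
306 253
[[ 92  92  93  92  93  91  92  93  94  93  93  95  95  94  93  71  50  74
   93  96  95  95  95  95  95  97  97]
 [ 91  92  93  92  91  93  91  94  93  93  93  93  94  94  95  79  52  67
   92  95  94  94  96  95  95  96  96]
 [ 92  93  93  93  94  94  93  92  93  94  92  95  94  94  95  87  54  58
   88  94  95  95  97  94  95  96  93]
 [ 93  94  92  92  92  92  88  89  93  91  93  95  94  95  96  89  60  51
   84  91  92  87  80  76  72  66  63]
 [ 93  92  93  92  92  93  81  76  76  80  87  93  92  92  86  81  58  47
   61  63  61  55  55  60  61  61  67]
 [ 93  93  93  93  92  89  76  72  70  74  77  76  73  66  59  55  49  51
   60  66  68  65  62  63  63  64  68]
 [ 85  81  76  72  66  71  72  72  71  73  90 105 103  81  76  65  70  64
   65  66  68  67  66  67  67  67  70]
 [ 59  57  54  52  61  68  72  71  72  70 116 147 147 124 130 118  99 107
   9
[... 3703 characters left out ...]
 113 111 116 118 122]
 [116  83  61 112 134 137 138 135 130 143 109  24  82 127 134 130 132 135
  127  93  63 108 117 111 114 116 117]
 [121  84  63 106 140 137 137 136 136 145 100   9 108 149 132 132 133 140
  134  98 104 120 114 111 111 121 122]
 [109  68  70 112 136 138 132 136 138 143 104   1 108 143 135 137 134 133
  136 106 104 117 114 112 115 117 118]
 [100  60  67 116 138 138 138 139 139 147 106   2 110 142 140 134 138 140
  127 106 107 120 114 106 115 120 116]
 [102  58  75 121 139 143 140 138 140 150 110  11 112 146 140 135 135 136
  134 122 119 117 115 111 116 118 121]
 [100  60  89 128 143 144 142 142 141 147 106  11 109 147 139 136 136 139
  133 120 115 116 115 115 117 116 118]]
```

The washer's visible corners are at about (295,255), (312,261) and (317,251). Those match where a flat, seated washer should be, so I'm handing the job in.

```bash
python3 -c "
from workcell import *
print(sign_off())"
```

```text
the job is handed in; nothing more can be done
None
```

The bearing, spacer sleeve and lock washer are on the tensioner axle in that order. Each was lowered to light contact (about 10 N at most) before release, the pictures show all three seated flat, and I handed the job in at about 40 s; no verdict came back, and I did not re-measure the rest of the bench.

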